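Close the board test jig with its ball-lock pin

TASK

Close the board test jig and lock it: swing its clamp arm down until the tongue lies between the two cheeks of the clevis; then squeeze the ball-lock pin's thumb button against its handle disc, draw the pin out of its stowage block and, with the button still held in, slide it through cheeks and tongue until its collar is home, and let go so that the button springs out and the balls lock behind the far cheek. The clevis and the hinge stand on a frame that has been set somewhere along its slots, so feel for the bore with the pin's nose and never force the pin: it slides with a few newtons, and more than 25 N between pin and jig spoils it. Leave the board in its nest and the three parts beside the jig where they lie.

Things in the scene. Friction and masses are not known exactly. Their poses are not given: they have to be found in the camera images.
- jig: Bench test jig for a circuit board, too heavy to move: grey base 230 x 160 mm, top at z 16 mm, board nest in the middle. Origin: centre of its underside; x from the clevis (front) back to the hinge, y to the side where the pin is stowed and goes in, z up. Clevis and hinge share a steel frame bolted rigidly through slots up to 9 mm either way along x of mid setting: see or feel where.
- clevis_mid (a point): Where the near mouth of the clevis bore is at mid setting: jig (-65, 16, 56) mm; the true one is up to 9 mm off along jig x, same y and z. Clevis: two steel cheeks 36 mm wide in x, 10 thick in y, 12 apart, tops at z 70; 12 mm bore along y in the middle of their width, outer faces at y +16 and -16. A nose touching a cheek at 12 mm/s stays well under 25 N, at 30 mm/s it does not.
- hinge_mid (a point): Where the middle of the clamp arm's hinge axis (along jig y) is at mid setting: jig (85, 0, 56) mm; it shifts along x with the clevis, always 150 mm behind its bore.
- clamp_arm (a joint): Hinge of the clamp arm, rad: 0 = bores in line, grows as it is raised, stop at -0.008. Friction holds it where left. 150 mm ahead of the hinge a 9 mm thick tongue with a 12 mm bore; 190 mm ahead and 10 mm above its middle line a black cross handle, 16 mm across, 60 long in y: press down there, a few N. Let go, sprung contacts lift the tongue 1 to 2 mm; the pin's taper draws it in line.
- stow_mouth (a point): Mouth of the stowage bore (12 mm, along jig y), jig (35, 78, 50) mm, in a metal block 26 mm wide in x, 24 mm deep in y, top at z 64 mm. The pin starts in it, collar 3 to 5 mm off the mouth, free to shift about 3 mm either way along y.
- pin: Ball-lock pin, 60 to 100 g, lying along y. Origin on its axis at the collar's front face, +y to handle and button. From there: collar 20 mm across to y 4, neck 12 mm across to y 32, black handle disc 40 mm across to y 40, button cap 32 mm across beyond. Below 0: shank 10 mm across, tapering from y -38 to a 6 mm nose at y -50. Home in the clevis its collar touches the near cheek.
- pin_button (a joint): Travel of the thumb button, m: 0 out (its face at pin y 50 mm), 0.005 pressed (face at y 45 mm); 3 N to start, 6 N fully in. It stays partly in if let go while the balls are inside a bore.
- pin_handle (a point): Centre of the pin's handle disc, on its axis, pin y 36 mm. To hold it from above: fingers closing along pin y, one over the neck behind the disc, one on the button cap, tips some 7 mm above the axis; that presses the button.
- pin_balls (a point): Middle of the two locking balls on the shank, pin y -36 mm (they take up y -34 to -38). They stand out 3 mm while the button is out, so that the pin goes neither into nor out of a bore, and sink in when it is pressed; with the collar home they are 2 mm clear of the far cheek.
- pin_nose (a point): Tip of the pin's nose, on its axis, at pin y -50 mm.
- board: The green circuit board under test, 48 x 62 mm, lying loose in the jig's nest between four corner guides. Origin: centre of its underside.
- nest (a point): Centre of the board nest, jig (0, 0, 31) mm.
- capacitor: Bystander: dark blue can capacitor, 34 mm across and 67 mm tall, standing at the -y side of the jig. Origin: centre of its underside.
- battery: Bystander: yellow and black block battery, 26 x 52 x 17 mm, lying at the -y side of the jig. Origin: centre of its underside.
- pot: Bystander: potentiometer with a white shaft, 34 x 26 x 35 mm, at the -y side of the jig. Origin: centre of its underside.
There are look-alikes about, which are no part of the job. There is more than one size of the pin; the job needs the largest. What is shaped like the board but brown is not meant.

How it is judged:
By the outcome, as a careful person would: the job done as asked, in the order asked, and still so for the second after the job is handed in, with the robot touching nothing.
It also fails if it takes over 67 s, if anything falls off the work surface, if the arm or the gripper's body presses on something with over 40 N, if the wrist force passes 120 N, or if a joint passes its speed limit or range.

ROBOT

A 7-joint arm with a two-finger parallel gripper is mounted at the origin on a cart in front of the work surface, level with it; the furniture and walls round the work are solid. World frame = base frame: x ahead of the robot, y to its left, z up, the work surface at z = 0. Lengths are in m, angles in rad, forces in N, time in s.
With the tool pointing down it reaches from about 0.4 to 0.875 m from the base axis. Payload 19.3 kg.
Tool frame: the origin (TCP) lies at the very end of the fingers, on their centre line; the grasp point (between the pads) lies 19 mm behind it; z points along the fingers, y is the line along which they close (so a half turn about z gives the same grasp; the last joint's range is limited). The gripper opens to 85 mm and grips with 20 to 120 N. Pads are 22 mm wide; open, the fingers measure 114 mm over their backs; the gripper's body (76 mm by 85 mm) begins 54 mm behind the grasp point. The pads swing forward as they close: fully open they stand 13 mm farther back than shut.
Start: joints at [1.114, 0.521, -0.036, 1.599, 0.021, 1.021, -0.113], TCP at [0.236, -0.579, 0.231] pointing down, gripper open.
Joint ranges: [-2.91, 2.91], [-0.3, 2.13], [-1.5, 1.42], [0.17, 2.43], [-1.26, 4.41], [0.16, 1.93], [-2.52, 2.52]. Speed limits (rad/s): [1.89, 1.89, 2.39, 2.39, 3.01, 3.01, 3.01].

INTERFACE

Orientations are given as [roll, pitch, yaw] about the fixed x, y, z axes, in that order (R = Rz(yaw) Ry(pitch) Rx(roll)).
In Python, from workcell import bot gives the robot as it stands.
- The arm moves only by the tool carry_out, never from a script. Its argument "rows" is a list that holds one entry, the list of rows, each a list of 4 numbers: the shift along the tool's x, y, z in m, then the turn about the tool's z in degrees. In form: [[[x, y, z, twist], ...]]. A call has 1 to 12 rows; each row is the pose to reach, as a shift and turn from the pose commanded when the call began, along the tool's axes at that moment; what a row does not reach only later rows make up. A row lasts 1/12 s, in which the tool goes at most 41.7 mm and 7.16 degrees, less where a joint would pass 70% of its speed; a pose out of reach is approached as far as the arm can. A call with a gripper value outside its range is refused whole. "grip" is the finger opening in m, from 0 to 0.0854, set as the call begins (left out, the last holds). The fingers move at their own pace and stop on an object; "grip_force" is the grip in N (left out, the last holds). Time passes only in rows, so rows that repeat a pose let the fingers close. It gives the time, the measured TCP pose, the force, the opening and the grip force at its end, in the units of the state.
- bot.observe(): the state, without advancing time (a new reading comes with each control period).
- bot.grab_frame(name): name is "scene" or "top" or "wrist"; returns a dict with "pixels" (400x640x3 uint8, red, green, blue), "K" (3x3 intrinsics, pixels), "pose" (4x4, takes a point from camera to world coordinates). Camera axes: x right, y down, z forward; pixel columns grow to the right and rows downward; lengths in m; the calibration is good to about 2 mm. A picture is of the moment at which its call begins. There is no depth.
- bot.job_done(): hands the job in; it is judged then, once.
Trained networks look in a picture, given as the dict that the camera call returned (one of the last four; its "shot" number tells which), for a name from the list of things; names that differ only in an ending like _2 or _b are one class to them, and where a whole thing is asked for, a point or a joint stands for the part that bears it (a point fixed in the world has none). Each returns a list of dicts, best first, with "conf" (0 to 1); they miss things now and then, are a little off and sometimes report something else, mostly with a low value. They report only what shows in the picture. A call takes as long as a camera call. They do not tell look-alikes from the thing itself.
- bot.look_for(picture, label): "position" ([column, row] in pixels, amid what is visible of it).
- bot.regions_of(picture, label): "region" (400x640 bool, what is visible of it) and "position" ([column, row] in pixels, amid what is visible of it).
- bot.spot_point(picture, label): "position" ([column, row] in pixels: a listed point, or the origin of a listed thing).
The state is a dict: "clock": time; "qpos": joint angles; "qd": joint speeds; "joint_efforts": joint torques, N m; "position": TCP position; "tool_rot": TCP orientation; "force": force on the tool from outside, world axes, zero at the start; "moment": the same for the moment, N m; "grip_width": finger opening in m; "finger_force": force on a finger pad.
Only numpy, scipy, OpenCV 4.12 (cv2) and the standard library are available. Lean on these libraries where they do the work, as an engineer would, in place of code of your own. Each camera call takes 0.05 s, during which the arm holds its last target. There are 200 camera calls.

## Working session

There is one attempt and no reset: what is moved stays moved. The work goes in short steps, Python scripts to look and compute and a tool call to move; the robot and the scene stay as the last step left them, time stands still between calls to the robot, and variables do not carry over. Pictures are saved under pics/ and viewed, at most 10 in all, crops included, and the job is handed in when it is done.

Besides the shell and the picture viewer there is one more tool, called after "Emit:" as a command line: name --argument value ..., lists and objects as JSON in quotes. carry_out: Moves the arm, as the interface text tells. Its arguments: {"type":"object","properties":{"rows":{"type":"array","items":{"type":"array","items":{"type":"array","items":{"type":"number"}}}},"grip":{"type":"number"},"grip_force":{"type":"number"}},"required":["rows"]}

```bash
mkdir -p pics
cat > h.py <<'E'
import numpy as np, cv2
from workcell import bot
def proj(f,P):
    P=np.atleast_2d(P); T=np.linalg.inv(f["pose"]); c=P@T[:3,:3].T+T[:3,3]; p=c@np.array(f["K"]).T; return p[:,:2]/p[:,2:]
def onz(f,uv,z):
    T=np.array(f["pose"]); d=T[:3,:3]@np.linalg.solve(np.array(f["K"]),[uv[0],uv[1],1]); return T[:3,3]+d*(z-T[2,3])/d[2]
def save(f,name,crop=None,s=1):
    im=np.array(f["pixels"])[:,:,::-1]
    if crop: a,b,c,d=crop; im=im[b:d,a:c]
    cv2.imwrite("pics/"+name,cv2.resize(im,None,fx=s,fy=s,interpolation=cv2.INTER_CUBIC))
E
python3 - <<'E'
from h import *
s=bot.observe(); print({k:np.round(v,3).tolist() for k,v in s.items()})
fs={n:bot.grab_frame(n) for n in("scene","top")}
for n,f in fs.items():
    save(f,n+"0.png")
    print(n,np.round(f["pose"],3).tolist(),np.round(f["K"],1).tolist())
    for l in["jig","clevis_mid","hinge_mid","stow_mouth","pin","pin_handle","pin_nose","clamp_arm","board","nest","capacitor","battery","pot"]:
        print(n,l,[(np.round(r["position"]).tolist(),round(r["conf"],2)) for r in bot.spot_point(f,l)][:4])
im=np.vstack([np.array(fs[n]["pixels"])[:,:,::-1] for n in fs]); cv2.imwrite("pics/both.png",cv2.resize(im,(480,600)))
E
```

```text
{'clock': 0.0, 'qpos': [1.114, 0.522, -0.036, 1.6, 0.021, 1.021, -0.113], 'qd': [-0.0, -0.0, -0.001, 0.002, 0.0, 0.0, 0.001], 'joint_efforts': [-0.0, -92.711, 1.981, -36.993, 0.018, 0.008, 0.0], 'position': [0.236, -0.579, 0.231], 'tool_rot': [-3.14, 0.0, 0.387], 'force': [0.983, -0.206, 0.396], 'moment': [0.019, 0.02, 0.01], 'finger_force': 0.0, 'grip_width': 0.085}
scene [[-0.685, -0.465, 0.561, 0.027], [-0.728, 0.426, -0.537, 0.564], [0.011, -0.777, -0.63, 0.597], [0.0, 0.0, 0.0, 1.0]] [[410.8, 0.0, 322.3], [0.0, 410.8, 196.7], [0.0, 0.0, 1.0]]
scene jig [([324.0, 194.0], 0.88)]
scene clevis_mid [([326.0, 192.0], 0.83)]
scene hinge_mid [([302.0, 156.0], 0.76)]
scene stow_mouth [([281.0, 180.0], 0.72)]
scene pin [([280.0, 176.0], 0.77), ([244.0, 252.0], 0.53), ([366.0, 264.0], 0.48)]
scene pin_handle [([352.0, 257.0], 0.82), ([265.0, 186.0], 0.72), ([231.0, 254.0], 0.68)]
scene pin_nose [([260.0, 250.0], 0.72), ([299.0, 173.0], 0.71), ([380.0, 276.0], 0.68)]Traceback (most recent call last):
  File "<stdin>", line 8, in <module>
ValueError: it knows: battery, board, capacitor, clevis_mid, hinge_mid, jig, nest, pin, pin_balls, pin_handle, pin_nose, pot, stow_mouth
```

View pics/scene0.png

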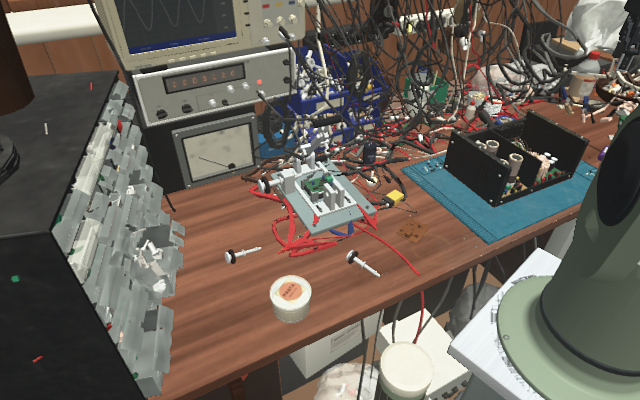

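The scene picture shows the jig at about (315,195) and the stowed pin with its head at (265,186). Loose look-alike pins lie at (243,254) and (364,262), and a brown board at (411,230).

Run:
```python
from h import *
fs={n:bot.grab_frame(n) for n in("top","scene")}
L=["jig","clevis_mid","hinge_mid","stow_mouth","pin","pin_handle","pin_nose","board","nest","capacitor","battery","pot"]
for n,f in fs.items():
    for l in L: print(n,l,[(np.round(r["position"]).tolist(),round(r["conf"],2)) for r in bot.spot_point(f,l)][:4])
    for l in ["jig","clamp_arm"]:
        for r in bot.regions_of(f,l)[:2]:
            ys,xs=np.nonzero(r["region"]); print(n,l,r["conf"],xs.min(),xs.max(),ys.min(),ys.max(),np.round(cv2.minAreaRect(np.c_[xs,ys].astype(np.float32))[0:3][1]),cv2.minAreaRect(np.c_[xs,ys].astype(np.float32))[2])
f=fs["top"]; print(np.round(f["pose"],3).tolist(),np.round(f["K"],1).tolist()); save(f,"top0.png")
```

```text
top jig [([328.0, 188.0], 0.69), ([308.0, 162.0], 0.3)]
top clevis_mid [([309.0, 217.0], 0.81)]
top hinge_mid [([337.0, 138.0], 0.71)]
top stow_mouth [([288.0, 159.0], 0.74)]
top pin [([294.0, 154.0], 0.93), ([283.0, 298.0], 0.77), ([205.0, 212.0], 0.46)]
top pin_handle [([276.0, 287.0], 0.72), ([306.0, 161.0], 0.65), ([268.0, 154.0], 0.64), ([189.0, 209.0], 0.62)]
top pin_nose [([314.0, 165.0], 0.88), ([217.0, 208.0], 0.76), ([287.0, 318.0], 0.68)]
top board [([324.0, 184.0], 0.83), ([361.0, 294.0], 0.59), ([306.0, 163.0], 0.52)]
top nest [([323.0, 185.0], 0.88)]
top capacitor [([414.0, 179.0], 0.79)]
top battery [([383.0, 246.0], 0.64)]
top pot [([393.0, 208.0], 0.4)]
top jig 0.73 271 379 119 252 [ 83. 121.] 14.300277709960938
top clamp_arm 0.9 308 353 130 202 [41. 69.] 12.804265975952148
scene jig [([321.0, 194.0], 0.96)]
scene clevis_mid [([328.0, 192.0], 0.84)]
scene hinge_mid [([305.0, 158.0], 0.71)]
scene stow_mouth [([278.0, 177.0], 0.58)]
scene pin [([280.0, 177.0], 0.73), ([366.0, 265.0], 0.73), ([242.0, 252.0], 0.64)]
scene pin_handle [([354.0, 255.0], 0.65), ([229.0, 256.0], 0.57), ([264.0, 187.0], 0.56)]
scene pin_nose [([379.0, 276.0], 0.65), ([260.0, 249.0], 0.59), ([302.0, 173.0], 0.58)]
scene board [([414.0, 231.0], 0.69), ([320.0, 182.0], 0.52)]
scene nest [([319.0, 186.0], 0.81)]
scene capacitor [([368.0, 165.0], 0.74)]
scene battery [([389.0, 202.0], 0.62)]
scene pot [([374.0, 183.0], 0.42)]
scene jig 0.7 271 376 115 235 [109.  88.] 69.71744537353516
scene clamp_arm 0.72 300 342 115 160 [29. 57.] 28.442928314208984
[[-0.028, -0.999, 0.041, 0.503], [-0.999, 0.026, -0.031, 0.103], [0.03, -0.042, -0.999, 0.995], [0.0, 0.0, 0.0, 1.0]] [[509.0, 0.0, 318.8], [0.0, 509.0, 198.0], [0.0, 0.0, 1.0]]
```

View pics/top0.png

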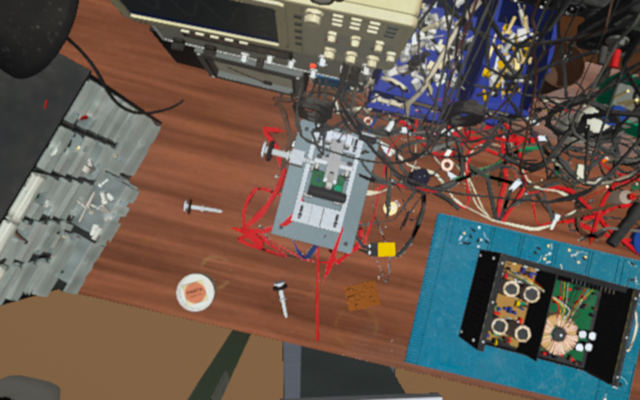

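```bash
cat >> h.py <<'E'
from scipy.optimize import least_squares
J={"jig":(0,0,0),"stow_mouth":(35,78,50),"nest":(0,0,31),"clevis_mid":(-65,16,56),"hinge_mid":(85,0,56)}
def jw(p,q): # jig mm -> world ; q=x,y,yaw
    c,s=np.cos(q[2]),np.sin(q[2]); P=np.atleast_2d(p)/1000.; return np.c_[q[0]+c*P[:,0]-s*P[:,1],q[1]+s*P[:,0]+c*P[:,1],P[:,2]]
def fit(obs,q0): # obs: (frame,label or xyz,uv,w)
    def r(q): return np.concatenate([(proj(f,jw(J.get(l,l) if isinstance(l,str) else l,q))[0]-uv)*w for f,l,uv,w in obs])
    o=least_squares(r,q0,loss="soft_l1",f_scale=2.); return o.x,r(o.x).reshape(-1,2)
E
python3 - <<'E'
from h import *
fs={n:bot.grab_frame(n) for n in("top","scene")}
obs=[];
for n,f in fs.items():
    for l in J:
        r=bot.spot_point(f,l)
        if r and r[0]["conf"]>.4: obs.append((f,l,np.array(r[0]["position"]),1))
q,r=fit(obs,[0.5,0.1,-.2]); print(np.round(q,4)); 
for o,e in zip(obs,r): print(o[1],np.round(o[2]),np.round(e,1))
f=fs["top"]; C=[(-115,-80,16),(115,-80,16),(115,80,16),(-115,80,16),(-65,16,56),(35,78,50),(85,0,56)]
print(np.round(proj(f,jw(C,q))).tolist())
im=np.array(f["pixels"])[:,:,::-1].copy()
im=cv2.resize(im[90:270,240:420],None,fx=3.3,fy=3.3,interpolation=cv2.INTER_CUBIC)
for p in proj(f,jw(C,q)): cv2.circle(im,tuple(int(v) for v in ((p-[240,90])*3.3)),3,(255,0,255),1)
cv2.imwrite("pics/topc.png",im)
for l,z in(("capacitor",0.),("battery",0.),("pot",0.)):
    rr=bot.spot_point(f,l); print(l,np.round(onz(f,rr[0]["position"],z),3) if rr else None)
E
```

```text
[ 0.5678  0.0548 -0.3604]
jig [327. 188.] [-0.4 -2.6]
stow_mouth [337. 140.] [-42.   12.4]
nest [325. 186.] [ 2.5 -1.9]
clevis_mid [309. 216.] [ 0.1 -1.9]
hinge_mid [337. 139.] [5.9 1.3]
jig [318. 192.] [1.8 2.9]
stow_mouth [280. 175.] [2.1 1.4]
nest [322. 185.] [-2.3 -0.9]
clevis_mid [326. 192.] [-1.3  1.7]
hinge_mid [307. 156.] [-0.3  0.2]
[[347.0, 255.0], [386.0, 143.0], [308.0, 115.0], [268.0, 228.0], [309.0, 214.0], [295.0, 152.0], [343.0, 140.0]]
capacitor [ 0.57  -0.118  0.   ]
battery None
pot [ 0.52  -0.077  0.   ]
```

View pics/topc.png

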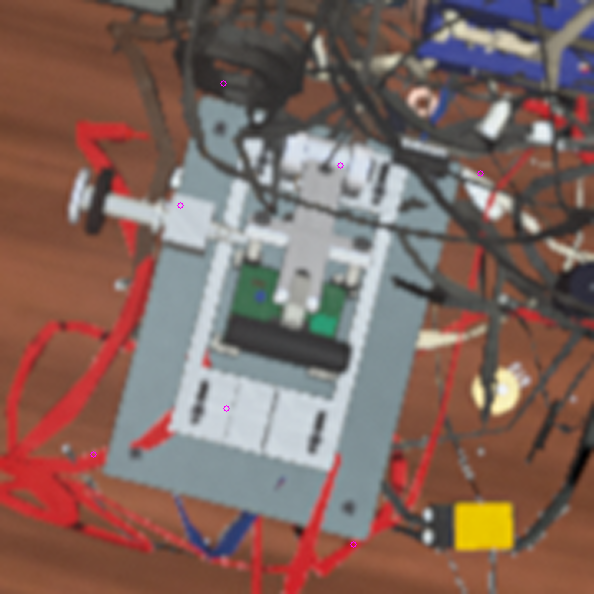

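The top crop shows the base corners at (272,233), (351,253), (301,119) and (379,140). The stowed pin's disc is at about (270,152) and the black cross handle at about (327,194). I'll refit with those corners.

Run:
```python
from h import *
f=bot.grab_frame("top")
C=[((-115,80,16),(271.8,233)),((-115,-80,16),(350.6,253)),((115,80,16),(301.5,119.4)),((115,-80,16),(379.4,140))]
obs=[(f,c,np.array(u),1) for c,u in C]
q,r=fit(obs,[0.5,0.05,-.25]); print(np.round(q,4),np.round(r,1).tolist())
np.save("q.npy",q)
for l in J: print(l,np.round(jw(J[l],q)[0],3), np.round(proj(f,jw(J[l],q))[0]))
s=bot.observe();print(s["position"])
# wrist cam offset
w=bot.grab_frame("wrist"); from scipy.spatial.transform import Rotation as R
T=np.eye(4);T[:3,:3]=R.from_euler("xyz",s["tool_rot"]).as_matrix();T[:3,3]=s["position"]
print(np.round(np.linalg.inv(T)@w["pose"],3).tolist(),np.round(w["K"],0).tolist())
```

```text
[ 0.5655  0.0576 -0.2811] [[-1.2, 0.5], [0.7, 1.4], [-0.6, -1.1], [1.2, -0.7]]
jig [0.566 0.058 0.   ] [326. 187.]
stow_mouth [0.621 0.123 0.05 ] [291. 156.]
nest [0.566 0.058 0.031] [326. 186.]
clevis_mid [0.508 0.091 0.056] [310. 216.]
hinge_mid [0.647 0.034 0.056] [338. 140.]
[ 0.23574242 -0.57881599  0.23127823]
[[0.001, -0.962, -0.274, 0.07], [1.0, 0.001, -0.0, 0.0], [0.0, -0.274, 0.962, -0.142], [0.0, 0.0, 0.0, 1.0]] [[278.0, 0.0, 317.0], [0.0, 278.0, 202.0], [0.0, 0.0, 1.0]]
```

Run:
```python
from h import *
q=np.load("q.npy")
f=bot.grab_frame("top"); g=bot.grab_frame("scene")
# handle centre from top pixel: intersect ray with jig y=0 plane
uv=np.array([287,343])/3.3+[240,90]
A=onz(f,uv,0.0);B=onz(f,uv,0.5); c,s=np.cos(q[2]),np.sin(q[2])
toj=lambda P:np.array([c*(P[0]-q[0])+s*(P[1]-q[1]),-s*(P[0]-q[0])+c*(P[1]-q[1]),P[2]])*1000
a,b=toj(A),toj(B)
for z in(50,100,150,200,250): print(z,np.round(a+(b-a)*z/500))
for th in np.arange(0.2,1.5,.1):
    p=np.array([85-190*np.cos(th)+10*np.sin(th),0,56+190*np.sin(th)+10*np.cos(th)]); e=p.copy(); print(round(th,1),np.round(p),np.round(proj(f,jw(p,q))[0]),np.round(proj(g,jw(p,q))[0]))
for n,x in(("top",f),("scene",g)):
    r=bot.look_for(x,"clamp_arm"); print(n,uv,r[0]["position"],r[0]["conf"])
save(g,"scenec.png",(230,110,430,250),4)
```

```text
50 [-16.  -5.  50.]
100 [-19.  -3. 100.]
150 [-22.  -1. 150.]
200 [-25.   0. 200.]
250 [-28.   2. 250.]
0.2 [-99.   0. 104.] [314. 238.] [342. 184.]
0.3 [-94.   0. 122.] [315. 235.] [341. 175.]
0.4 [-86.   0. 139.] [316. 231.] [340. 165.]
0.5 [-77.   0. 156.] [318. 226.] [338. 156.]
0.6 [-66.   0. 172.] [320. 219.] [335. 146.]
0.7 [-54.   0. 186.] [322. 212.] [333. 137.]
0.8 [-40.   0. 199.] [325. 203.] [330. 128.]
0.9 [-25.   0. 211.] [327. 194.] [326. 119.]
1.0 [ -9.   0. 221.] [330. 183.] [322. 111.]
1.1 [  8.   0. 230.] [333. 172.] [318. 103.]
1.2 [ 25.   0. 237.] [337. 160.] [315.  96.]
1.3 [ 44.   0. 242.] [340. 148.] [310.  90.]
1.4 [ 63.   0. 245.] [343. 135.] [306.  85.]
top [326.96969697 193.93939394] [333.6, 167.7] 0.92
scene [326.96969697 193.93939394] [317.6, 136.0] 0.97
```

View pics/scenec.png

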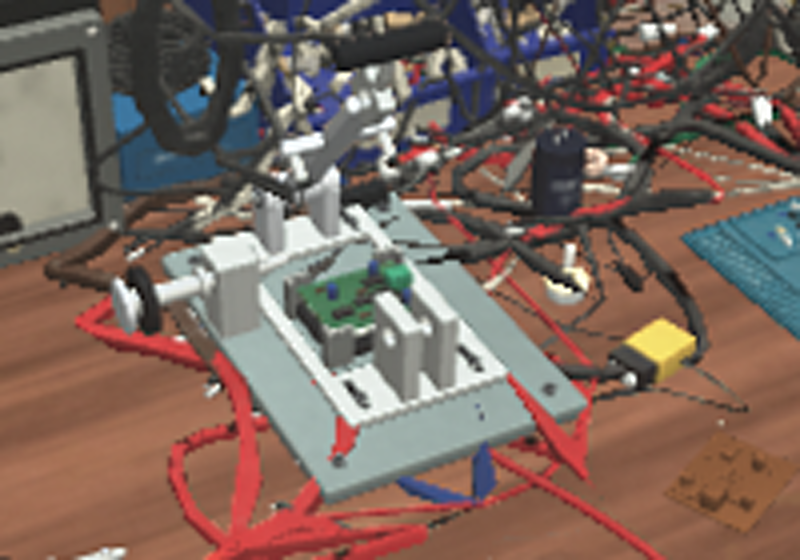

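The scene crop shows the clamp arm raised about 0.9 rad, with its handle at scene (327,121). The clevis bore is at (327,194), and the stowed pin has its disc at (265,185). The pin candidates in the top view are the stowed one at (294,154), (283,298) and (205,212). The job's pin is the stowed one, because the task says the pin starts in its block.

Emit:
carry_out --rows '[[[0.04,-0.04,-0.07,-7],[0.08,-0.075,-0.07,-14],[0.12,-0.11,-0.07,-21],[0.16,-0.15,-0.07,-28],[0.19,-0.18,-0.07,-35],[0.22,-0.21,-0.07,-42],[0.25,-0.24,-0.07,-49],[0.28,-0.265,-0.07,-56],[0.31,-0.29,-0.07,-63],[0.34,-0.32,-0.07,-70],[0.37,-0.345,-0.07,-77],[0.4,-0.37,-0.07,-84]]]'

```text
clock: 4.0
position: [0.4376, -0.1418, 0.3015]
tool_rot: [3.141, 0.001, 1.859]
force: [1.0, -2.0, -0.2]
grip_width: 0.0851
finger_force: 0.0
```

Emit:
carry_out --rows '[[[0.025,0.02,0,-7],[0.05,0.04,0,-14],[0.075,0.065,0,-21],[0.1,0.09,0,-28],[0.125,0.11,0,-35],[0.145,0.13,0,-42],[0.165,0.147,0,-49],[0.172,0.153,0,-55],[0.172,0.153,0,-57.7],[0.172,0.153,0,-57.7]]]' --grip 0

```text
clock: 4.83
position: [0.5364, 0.0648, 0.3009]
tool_rot: [3.141, -0.001, 2.864]
force: [0.3, 0.2, -0.0]
grip_width: 0.0001
finger_force: 0.0
```

```bash
cat > k.py <<'E'
from h import *
E
python3 - <<'E'
from h import *
f=bot.grab_frame("wrist"); save(f,"w1.png",(120,60,520,360),2); q=np.load("q.npy")
np.save("w1.npy",{k:f[k] for k in("pixels","K","pose")},allow_pickle=True)
s=bot.observe(); print(s["position"],s["tool_rot"],s["qpos"])
for l in("jig","nest","clevis_mid","hinge_mid","stow_mouth","pin_handle","pin"): print(l,np.round(proj(f,jw(J.get(l,(35,82,50)),q))[0]),[(np.round(r["position"]).tolist(),round(r["conf"],2)) for r in bot.spot_point(f,l)][:3])
C=[(-115,80,16),(-115,-80,16),(115,80,16),(115,-80,16)]; print(np.round(proj(f,jw(C,q))).tolist())
E
```

```text
[0.53628213 0.06405861 0.30095483] [ 3.14158172e+00 -3.49932611e-04  2.85895995e+00] [ 0.36992769  0.4077238  -0.80728301  1.70784953  0.31712407  1.16274801
  0.7639735 ]
jig [318. 186.] [([317.0, 189.0], 0.77)]
nest [318. 190.] []
clevis_mid [330. 149.] [([332.0, 150.0], 0.79)]
hinge_mid [317. 249.] [([316.0, 250.0], 0.61), ([330.0, 150.0], 0.27)]
stow_mouth [370. 217.] [([369.0, 219.0], 0.82)]
pin_handle [373. 217.] [([342.0, 40.0], 0.81), ([481.0, 121.0], 0.75), ([394.0, 217.0], 0.56)]
pin [373. 217.] [([372.0, 214.0], 0.92), ([336.0, 17.0], 0.77), ([463.0, 120.0], 0.66)]
[[373.0, 112.0], [263.0, 111.0], [365.0, 255.0], [270.0, 255.0]]
```

View pics/w1.png

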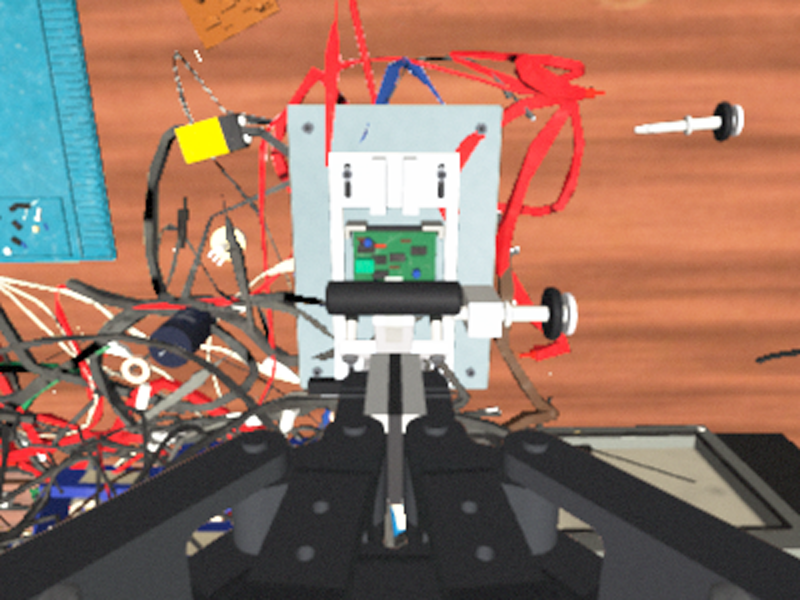

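The wrist picture shows the base squared to the view: corners at (370,112), (264,112), (364,254) and (271,254). The handle is at (317,210), the cheeks near (310,150) and (325,150), and the stowed pin's disc at (397,216).

Run:
```python
from h import *
f=np.load("w1.npy",allow_pickle=True).item(); q=np.load("q.npy")
obs=[(f,c,np.array(u),1) for c,u in [((-115,80,16),(370.5,112.5)),((-115,-80,16),(264.5,112.5)),((115,80,16),(364,254)),((115,-80,16),(271,254))]]
q2,r=fit(obs,q); print(np.round(q,4),np.round(q2,4),np.round(r,1).tolist())
for x in (-83,-47): print(x,np.round(proj(f,jw([(x,16,70),(x,6,70),(x,-6,70),(x,-16,70)],q2)),1).tolist())
g=cv2.cvtColor(np.array(f["pixels"]),cv2.COLOR_RGB2GRAY)
print("rows130-172 cheeks cols 308..312 / 325..329 / gap 317"); 
for y in range(130,174): print(y,g[y,300:336:2].tolist())
hz=[85-190*np.cos(.9)+10*np.sin(.9),0,56+190*np.sin(.9)+10*np.cos(.9)]; print(proj(f,jw(hz,q2)))
```

```text
[ 0.5655  0.0576 -0.2811] [ 0.566   0.0573 -0.2767] [[1.7, -0.6], [-1.7, -0.6], [0.9, 1.0], [-0.9, 1.0]]
-83 [[329.9, 136.0], [322.2, 136.0], [313.0, 136.0], [305.4, 136.0]]
-47 [[329.5, 163.6], [322.1, 163.6], [313.1, 163.6], [305.7, 163.6]]
rows130-172 cheeks cols 308..312 / 325..329 / gap 317
130 [184, 218, 215, 218, 218, 216, 216, 216, 216, 219, 220, 218, 219, 218, 217, 219, 218, 219]
131 [205, 216, 216, 216, 217, 217, 216, 215, 217, 219, 220, 219, 218, 217, 218, 219, 218, 219]
132 [215, 217, 216, 215, 217, 218, 217, 216, 217, 217, 218, 218, 219, 219, 215, 218, 218, 218]
133 [216, 216, 214, 216, 216, 216, 216, 219, 217, 219, 221, 219, 217, 217, 219, 221, 219, 217]
134 [215, 217, 216, 217, 217, 218, 216, 217, 219, 218, 221, 218, 219, 219, 221, 219, 221, 219]
135 [215, 217, 217, 215, 216, 219, 218, 218, 218, 218, 218, 218, 219, 219, 220, 221, 220, 219]
136 [249, 248, 249, 248, 248, 248, 247, 248, 247, 247, 244, 243, 244, 243, 244, 244, 243, 243]
137 [254, 254, 254, 253, 251, 251, 251, 254, 254, 254, 253, 250, 250, 250, 252, 253, 253, 253]
138 [254, 254, 254, 233, 218, 219, 228, 254
[... 2692 characters left out ...]
253, 220, 219, 220]
167 [215, 216, 221, 241, 239, 240, 233, 221, 219, 219, 222, 241, 241, 245, 242, 220, 221, 218]
168 [216, 217, 218, 220, 219, 220, 220, 220, 217, 218, 220, 219, 220, 221, 221, 220, 221, 221]
169 [201, 201, 219, 218, 220, 219, 220, 220, 220, 219, 221, 220, 219, 219, 220, 217, 207, 208]
170 [148, 147, 207, 219, 217, 219, 222, 220, 219, 217, 218, 222, 221, 222, 220, 184, 152, 150]
171 [105, 106, 201, 217, 218, 219, 218, 219, 218, 220, 218, 221, 223, 220, 221, 161, 104, 105]
172 [138, 125, 148, 157, 156, 157, 159, 159, 158, 157, 156, 162, 159, 161, 161, 124, 119, 122]
173 [236, 209, 76, 73, 68, 73, 68, 73, 72, 69, 69, 70, 72, 71, 71, 77, 235, 231]
[[318.01127559 211.08202126]]
```

The cheek tops lie about 4 px behind where mid setting would put them, so the frame sits about +5 mm along jig x. Next I press the handle down along its arc.

Emit:
carry_out --rows '[[[-0.006,0.002,0.04,0],[-0.006,0.002,0.07,0],[-0.006,0.002,0.082,0],[-0.003,0.002,0.089,0],[0.006,0.002,0.096,0],[0.014,0.002,0.104,0],[0.022,0.002,0.113,0],[0.029,0.002,0.1215,0],[0.036,0.002,0.131,0],[0.042,0.002,0.14,0],[0.047,0.002,0.15,0],[0.052,0.002,0.161,0]]]'

```text
clock: 6.23
position: [0.4869, 0.0806, 0.1401]
tool_rot: [3.141, 0.001, 2.86]
force: [0.5, 0.2, 0.5]
grip_width: 0.0001
finger_force: 0.4
```

Run:
```python
from h import *
f=bot.grab_frame("wrist"); save(f,"w2.png",(120,60,520,360),1.5)
```

```text
(no output)
```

View pics/w2.png

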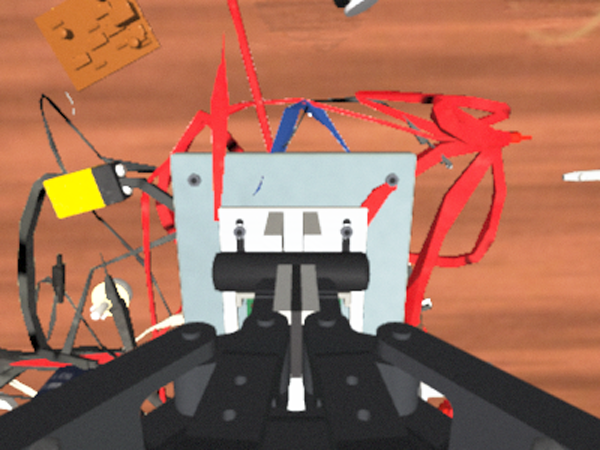

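The wrist crop shows the fingertips on the middle of the black handle at (314,240), with the handle moving down ahead of them. I continue to the stop.

Emit:
carry_out --rows '[[[0.0045,0,0.0105,0],[0.008,0,0.021,0],[0.011,0,0.032,0],[0.0135,0,0.043,0],[0.015,0,0.051,0],[0.016,0,0.057,0],[0.016,0,0.061,0],[0.016,0,0.064,0],[0.016,0,0.066,0],[0.016,0,0.066,0]]]'

```text
clock: 7.12
position: [0.4716, 0.0849, 0.074]
tool_rot: [3.142, -0.0, 2.86]
force: [-1.3, -0.6, 0.7]
grip_width: 0.0003
finger_force: 0.4
```

Run:
```python
from h import *
f=bot.grab_frame("top"); save(f,"t2.png",(250,100,400,260),3.7); s=bot.observe(); print(s["force"],s["moment"])
```

```text
[ 0.27635573 -0.18852611  0.73292251] [-0.00759502  0.09264317 -0.00127897]
```

View pics/t2.png

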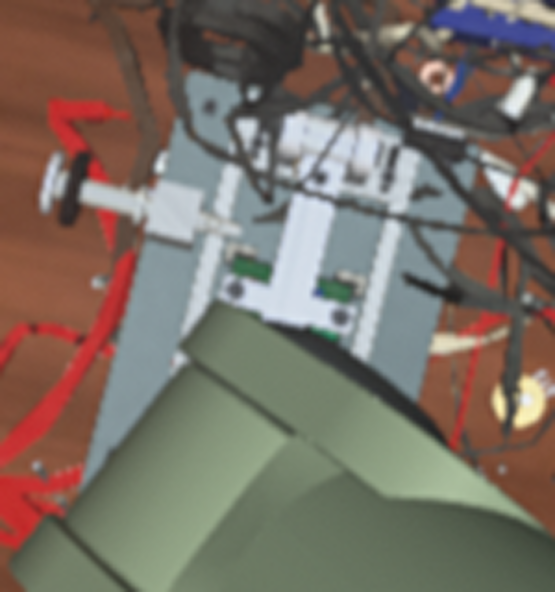

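The top crop shows the clamp arm lying flat over the board. I press a little further to feel for the stop.

Emit:
carry_out --rows '[[[0,0,0.001,0],[0,0,0.002,0],[0,0,0.003,0],[0,0,0.004,0],[0,0,0.004,0],[0,0,0.004,0]]]'

```text
clock: 7.67
position: [0.4718, 0.085, 0.0713]
tool_rot: [-3.141, 0.001, 2.86]
force: [-10.4, -1.8, 37.2]
grip_width: 0.0002
finger_force: 18.6
```

The arm is on its stop at 37 N. I release it and go over the pin.

Emit:
carry_out --rows '[[[0,0,-0.004,0],[0,0,-0.03,0],[0,0,-0.065,0],[-0.025,0.024,-0.085,0],[-0.05,0.047,-0.09,0],[-0.075,0.07,-0.09,0],[-0.1,0.093,-0.09,0],[-0.12,0.112,-0.09,0],[-0.133,0.123,-0.09,0],[-0.133,0.123,-0.09,0],[-0.133,0.123,-0.09,0]]]' --grip 0.032

```text
clock: 8.58
position: [0.6335, 0.1664, 0.1595]
tool_rot: [3.142, -0.001, 2.86]
force: [-1.3, -0.7, -0.9]
grip_width: 0.0321
finger_force: 0.0
```

Run:
```python
from h import *
f=bot.grab_frame("wrist"); np.save("w3.npy",{k:f[k] for k in("pixels","K","pose")},allow_pickle=True)
save(f,"w3.png",(150,60,550,360),2)
s=bot.observe(); print(s["position"],s["tool_rot"],s["grip_width"])
q=np.array([.566,.0573,-.2790])
for n,p in dict(stow=(35,78,50),clev=(-60,16,56),disc=(35,118,50),buttontop=(35,132,66),disctop0=(35,114,70),collartop=(35,82,60),stowc1=(22,78,64),stowc2=(48,78,64),c1=(-78,16,70),c2=(-42,16,70),fl=(-115,80,16),bl=(115,80,16)).items(): print(n,np.round(proj(f,jw(p,q))[0],1))
for l in("stow_mouth","pin_handle","pin","clevis_mid"): print(l,[(np.round(r["position"],1).tolist(),round(r["conf"],2)) for r in bot.spot_point(f,l)][:3])
```

```text
[0.6330178  0.16585596 0.15974551] [-3.14114943e+00 -5.49386472e-04  2.86001192e+00] 0.03208582899207791
stow [268.5 199.6]
clev [186.5  90.5]
disc [311.2 199.5]
buttontop [326.7 204.3]
disctop0 [306.1 205.6]
collartop [271.1 202.5]
stowc1 [265.1 189.5]
stowc2 [266.7 217.6]
c1 [175.  63.]
c2 [181.4 112.8]
fl [268.9  30.5]
bl [278.8 259.6]
stow_mouth [([268.2, 197.1], 0.88), ([232.8, 199.8], 0.68)]
pin_handle [([303.5, 197.9], 0.73), ([445.5, 46.5], 0.58)]
pin [([415.9, 46.7], 0.85), ([187.8, 253.4], 0.61), ([270.7, 195.9], 0.55)]
clevis_mid [([185.6, 85.5], 0.62), ([66.6, 207.9], 0.59)]
```

View pics/w3.png

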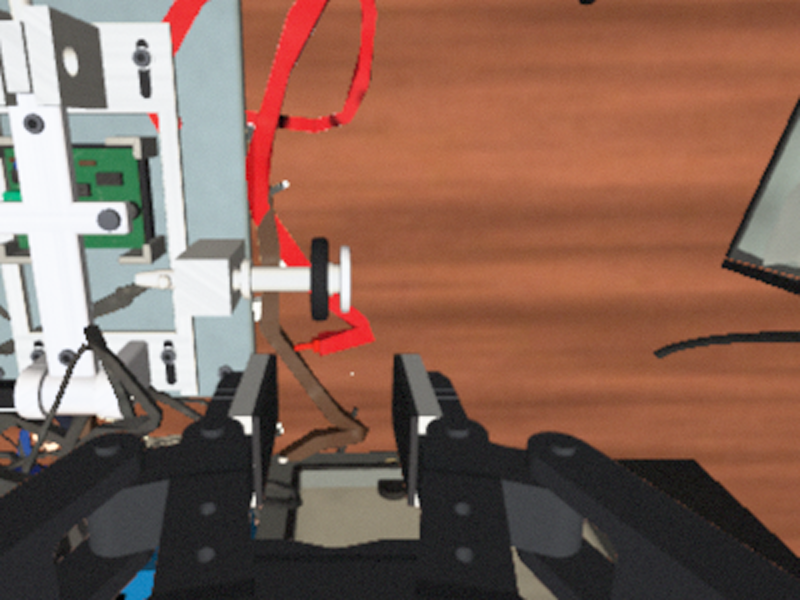

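The wrist crop shows the bore in the near cheek at (185,91), which matches the frame at +5 mm. The pin's disc is at (310,199), the button face at column 325, and the collar 3–4 mm off the block. The disc and cap sizes fit the large pin, so I descend to straddle them.

Emit:
carry_out --rows '[[[0,-0.001,0.025,0],[0,-0.001,0.05,0],[0,-0.001,0.07,0],[0,-0.001,0.085,0],[0,-0.001,0.095,0],[0,-0.001,0.1,0],[0,-0.001,0.103,0],[0,-0.001,0.103,0]]]'

```text
clock: 9.5
position: [0.6334, 0.1652, 0.0573]
tool_rot: [3.141, 0.0, 2.86]
force: [-0.3, 0.8, 0.1]
grip_width: 0.0317
finger_force: 0.0
```

Emit:
carry_out --rows '[[[0,0,0,0],[0,0,0,0],[0,0,0,0],[0,0,0,0],[0,0,0,0],[0,0,0,0],[0,0,0,0],[0,0,0,0]]]' --grip 0.005 --grip_force 35

```text
clock: 10.17
position: [0.6332, 0.1651, 0.0571]
tool_rot: [-3.142, -0.0, 2.86]
force: [0.5, -0.5, -0.6]
grip_width: 0.0114
finger_force: 35.6
```

Emit:
carry_out --rows '[[[0,0.002,0,0],[0,0.004,0,0],[0,0.007,0,0],[0,0.01,0,0],[0,0.012,0,0],[0,0.012,0,0]]]'

```text
clock: 10.67
position: [0.6365, 0.1774, 0.0571]
tool_rot: [3.141, -0.0, 2.861]
force: [0.7, -0.0, -1.1]
grip_width: 0.0113
finger_force: 35.6
```

The pin is free and drawn past its slack. I finish drawing it out and carry it round to the clevis side.

Emit:
carry_out --rows '[[[0,0.008,0,0],[0,0.018,0,0],[0,0.028,0,0],[0,0.038,0,0],[0,0.048,0,0],[0,0.052,0,0],[0.02,0.052,-0.007,0],[0.045,0.052,-0.007,0],[0.07,0.052,-0.007,0],[0.088,0.045,-0.007,0],[0.095,0.03,-0.007,0],[0.095,0.025,-0.007,0]]]'

```text
clock: 11.67
position: [0.5505, 0.2265, 0.0642]
tool_rot: [-3.14, -0.0, 2.861]
force: [0.4, 0.8, -1.3]
grip_width: 0.0114
finger_force: 35.6
```

Run:
```python
from h import *
f=bot.grab_frame("wrist"); save(f,"w4.png",(120,60,520,360),2)
g=bot.grab_frame("scene"); t=bot.grab_frame("top")
for n,x in(("w",f),("s",g)):
  for l in ("pin_nose","pin_handle","pin","clevis_mid"): print(n,l,[(np.round(r["position"],1).tolist(),round(r["conf"],2)) for r in bot.spot_point(x,l)][:3])
s=bot.observe(); p=np.array(s["position"]); q=np.array([.566,.0573,-.2790]); c,s_=np.cos(q[2]),np.sin(q[2]); d=p-[q[0],q[1],0]
print(p,"jig",c*d[0]+s_*d[1],-s_*d[0]+c*d[1],s["grip_width"],s["force"])
jy=(-s_*d[0]+c*d[1])*1000
for n,x in(("w",f),("s",g)):
  print(n,np.round(proj(x,jw([(-60,jy-88.3,56),(-60,jy-2,56),(-60,16,56),(-60,16,50)],q)),1).tolist())
a=np.array(g["pixels"])[150:240,260:360,::-1]; b=np.array(f["pixels"])[20:300,100:420,::-1]
a=cv2.resize(a,(400,360),interpolation=cv2.INTER_CUBIC); b=cv2.resize(b,(411,360))
cv2.imwrite("pics/m4.png",np.hstack([a,b])[:,:800])
```

```text
w pin_nose [([163.3, 244.3], 0.7), ([351.4, 171.3], 0.65)]
w pin_handle [([307.1, 242.2], 0.68), ([438.3, 166.0], 0.65)]
w pin [([398.7, 165.1], 0.57), ([250.4, 240.9], 0.55)]
w clevis_mid [([71.3, 239.3], 0.63)]
s pin_nose [([304.6, 200.0], 0.71), ([262.6, 247.1], 0.67), ([379.2, 276.5], 0.53)]
s pin_handle [([350.8, 257.1], 0.8), ([266.0, 215.2], 0.71), ([229.7, 257.1], 0.64)]
s pin [([243.8, 252.2], 0.67), ([280.6, 207.5], 0.59), ([362.7, 261.9], 0.5)]
s clevis_mid [([325.2, 192.8], 0.8)]
[0.55233384 0.22724999 0.06400629] jig -0.0599409932548729 0.15961466263634655 0.01118599238298203 [ 0.23253108  0.38931913 -0.11339313]
w [[169.3, 247.2], [315.7, 247.2], [75.6, 247.2], [83.8, 242.9]]
s [[302.0, 200.7], [262.7, 213.0], [325.8, 193.3], [325.7, 195.5]]
```

View pics/m4.png

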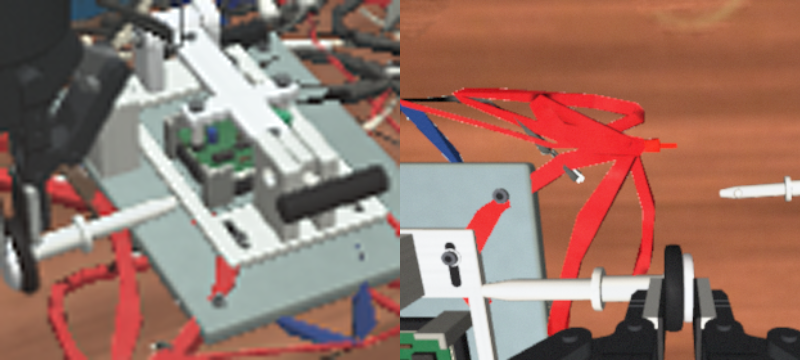

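The picture shows the pin held straight, with its nose at scene (304,200) about 55 mm from the near cheek and in line with the bore. I approach to just short of the cheek and then feel slowly.

Emit:
carry_out --rows '[[[0,-0.012,0,0],[0,-0.025,0,0],[0,-0.035,0,0],[0,-0.042,0,0],[0,-0.045,0,0],[0,-0.045,0,0]]]'

```text
clock: 12.72
position: [0.5398, 0.1827, 0.0642]
tool_rot: [-3.141, 0.0, 2.859]
force: [-0.1, 0.5, -0.0]
grip_width: 0.0114
finger_force: 35.6
```

Run:
```python
from h import *
f=bot.grab_frame("wrist"); g=bot.grab_frame("scene")
a=np.array(g["pixels"])[165:225,285:360,::-1]; b=np.array(f["pixels"])[150:320,60:330,::-1]
a=cv2.resize(a,None,fx=5,fy=5,interpolation=cv2.INTER_CUBIC); b=cv2.resize(b,(int(270*300/170),300))
im=np.hstack([a,b])[:,:800]; print(im.shape); cv2.imwrite("pics/m5.png",im)
```

```text
(300, 800, 3)
```

View pics/m5.png

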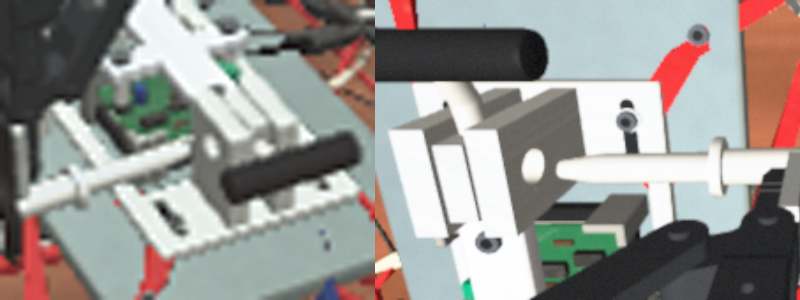

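The enlarged view shows the nose at (558,166), about 10 mm from the bore mouth at (533,165), and in line in both views. I go in at 12 mm/s.

Emit:
carry_out --rows '[[[0,-0.001,0,0],[0,-0.002,0,0],[0,-0.003,0,0],[0,-0.004,0,0],[0,-0.005,0,0],[0,-0.006,0,0],[0,-0.007,0,0],[0,-0.008,0,0],[0,-0.009,0,0],[0,-0.01,0,0],[0,-0.011,0,0],[0,-0.012,0,0]]]'

```text
clock: 13.82
position: [0.5364, 0.1722, 0.0641]
tool_rot: [-3.142, -0.0, 2.86]
force: [0.6, 0.3, -1.0]
grip_width: 0.0114
finger_force: 35.6
```

Emit:
carry_out --rows '[[[0,-0.001,0,0],[0,-0.002,0,0],[0,-0.003,0,0],[0,-0.004,0,0],[0,-0.005,0,0],[0,-0.006,0,0]]]'

```text
clock: 14.32
position: [0.5347, 0.1664, 0.0641]
tool_rot: [3.142, -0.0, 2.86]
force: [-0.3, 0.4, -0.0]
grip_width: 0.011
finger_force: 35.6
```

Emit:
carry_out --rows '[[[0,-0.001,0,0],[0,-0.002,0,0],[0,-0.003,0,0],[0,-0.004,0,0],[0,-0.005,0,0],[0,-0.006,0,0]]]'

```text
clock: 14.82
position: [0.5331, 0.1607, 0.0641]
tool_rot: [3.142, 0.0, 2.86]
force: [-0.3, -0.3, -1.8]
grip_width: 0.0111
finger_force: 35.7
```

Emit:
carry_out --rows '[[[0,-0.001,0,0],[0,-0.002,0,0],[0,-0.003,0,0],[0,-0.004,0,0]]]'

```text
clock: 15.15
position: [0.5319, 0.1569, 0.0641]
tool_rot: [3.142, -0.0, 2.86]
force: [0.2, -0.1, -1.8]
grip_width: 0.0114
finger_force: 35.6
```

Emit:
carry_out --rows '[[[0,-0.001,0,0],[0,-0.002,0,0],[0,-0.003,0,0],[0,-0.004,0,0],[0,-0.005,0,0],[0,-0.006,0,0]]]'

```text
clock: 15.65
position: [0.5303, 0.1511, 0.0641]
tool_rot: [3.142, -0.0, 2.86]
force: [-0.4, 0.2, -0.6]
grip_width: 0.0112
finger_force: 35.6
```

Emit:
carry_out --rows '[[[0,-0.001,0,0],[0,-0.002,0,0],[0,-0.003,0,0],[0,-0.004,0,0],[0,-0.005,0,0],[0,-0.006,0,0]]]'

```text
clock: 16.15
position: [0.5286, 0.1453, 0.0641]
tool_rot: [3.142, -0.0, 2.86]
force: [0.3, 0.7, -1.4]
grip_width: 0.0116
finger_force: 35.6
```

Emit:
carry_out --rows '[[[0,-0.001,0,0],[0,-0.002,0,0],[0,-0.003,0,0],[0,-0.004,0,0],[0,-0.005,0,0],[0,-0.006,0,0],[0,-0.007,0,0]]]'

```text
clock: 16.73
position: [0.5267, 0.1386, 0.0641]
tool_rot: [3.142, 0.0, 2.86]
force: [-0.3, -0.0, -1.0]
grip_width: 0.0114
finger_force: 35.6
```

Emit:
carry_out --rows '[[[0,-0.001,0,0],[0,-0.002,0,0],[0,-0.003,0,0],[0,-0.004,0,0],[0,-0.005,0,0],[0,-0.006,0,0]]]'

```text
clock: 17.23
position: [0.525, 0.1328, 0.0641]
tool_rot: [3.142, 0.0, 2.86]
force: [0.1, 1.0, 0.4]
grip_width: 0.0114
finger_force: 35.6
```

Run:
```python
from h import *
s=bot.observe(); d=np.array(s["position"])-[.566,.0573,0]; print(.2754*d[0]+.9613*d[1],s["force"],s["moment"])
f=bot.grab_frame("wrist"); b=np.array(f["pixels"])[150:320,60:330,::-1]
cv2.imwrite("pics/m6.png",cv2.resize(b,None,fx=2.8,fy=2.8,interpolation=cv2.INTER_CUBIC))
```

```text
0.06130295511643874 [0.12163181 0.98740795 0.40000221] [ 0.05077284 -0.04518996  0.02928505]
```

View pics/m6.png

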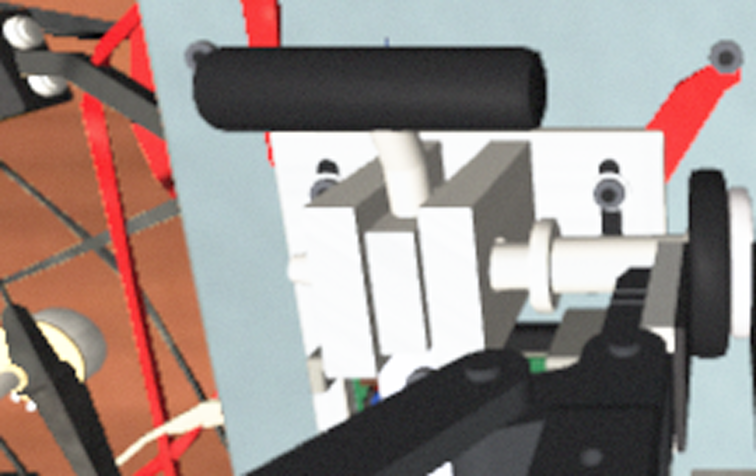

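The crop shows the nose out behind the far cheek at (298,268). The collar is about 8 mm off the near cheek, between (492,265) and (533,265).

Emit:
carry_out --rows '[[[0,-0.001,0,0],[0,-0.002,0,0],[0,-0.003,0,0],[0,-0.004,0,0],[0,-0.005,0,0],[0,-0.0055,0,0],[0,-0.006,0,0]]]'

```text
clock: 17.87
position: [0.5233, 0.1271, 0.0641]
tool_rot: [-3.142, 0.0, 2.86]
force: [0.4, 0.7, -0.7]
grip_width: 0.0112
finger_force: 35.6
```

Emit:
carry_out --rows '[[[0,-0.0003,0,0],[0,-0.0006,0,0],[0,-0.0009,0,0],[0,-0.0009,0,0]]]'

```text
clock: 18.2
position: [0.5231, 0.1262, 0.0641]
tool_rot: [-3.142, -0.0, 2.86]
force: [0.0, 0.8, -1.0]
grip_width: 0.0111
finger_force: 35.6
```

Emit:
carry_out --rows '[[[0,-0.0003,0,0],[0,-0.0006,0,0],[0,-0.0009,0,0],[0,-0.0009,0,0]]]'

```text
clock: 18.53
position: [0.5228, 0.1255, 0.0641]
tool_rot: [3.141, 0.0, 2.86]
force: [-0.2, -0.3, -1.4]
grip_width: 0.0113
finger_force: 35.6
```

Run:
```python
from h import *
f=bot.grab_frame("wrist"); b=np.array(f["pixels"])
np.save("w7.npy",{k:f[k] for k in("pixels","K","pose")},allow_pickle=True)
g=cv2.cvtColor(b,cv2.COLOR_RGB2GRAY)
# shank rows ~ 245; print along columns between cheek and collar
for r in (236,240,244,248,252): print(r,g[r,225:275].tolist())
```

```text
236 [238, 251, 251, 251, 250, 251, 252, 252, 253, 253, 253, 253, 253, 253, 252, 252, 252, 252, 237, 136, 106, 106, 103, 125, 213, 248, 248, 247, 243, 242, 220, 128, 151, 198, 203, 205, 205, 206, 207, 207, 209, 208, 207, 211, 209, 208, 208, 213, 211, 214]
240 [226, 252, 252, 252, 252, 252, 252, 251, 251, 251, 251, 251, 251, 252, 252, 253, 253, 253, 246, 173, 102, 100, 104, 170, 241, 250, 251, 250, 250, 248, 217, 145, 231, 250, 249, 250, 250, 249, 250, 249, 250, 250, 250, 250, 250, 250, 250, 249, 250, 250]
244 [192, 249, 252, 252, 251, 251, 251, 252, 252, 252, 251, 252, 252, 251, 251, 251, 251, 251, 247, 203, 101, 101, 102, 218, 253, 252, 252, 252, 252, 250, 217, 177, 243, 250, 250, 251, 250, 250, 251, 250, 250, 250, 250, 250, 251, 250, 251, 251, 251, 250]
248 [148, 233, 252, 252, 252, 251, 252, 252, 252, 252, 252, 252, 252, 252, 252, 252, 252, 252, 252, 234, 120, 101, 103, 216, 253, 252, 253, 253, 253, 251, 221, 178, 243, 251, 251, 251, 251, 251, 251, 251, 251, 251, 251, 251, 251, 251, 251, 251, 251, 251]
252 [113, 217, 252, 252, 252, 252, 252, 252, 252, 252, 252, 251, 252, 252, 252, 252, 252, 252, 252, 242, 170, 103, 103, 169, 241, 252, 253, 253, 253, 252, 232, 128, 215, 247, 247, 247, 247, 247, 247, 248, 248, 248, 247, 248, 247, 247, 248, 247, 247, 247]
```

Emit:
carry_out --rows '[[[0,-0.0003,0,0],[0,-0.0006,0,0],[0,-0.0009,0,0],[0,-0.0009,0,0]]]'

```text
clock: 18.92
position: [0.5228, 0.1251, 0.0643]
tool_rot: [3.141, 0.0, 2.86]
force: [1.2, 4.9, 0.8]
grip_width: 0.0113
finger_force: 35.9
```

Emit:
carry_out --rows '[[[0,-0.0001,0,0],[0,-0.0002,0,0],[0,-0.0002,0,0],[0,-0.0002,0,0]]]'

```text
clock: 19.25
position: [0.5228, 0.1251, 0.0643]
tool_rot: [3.14, 0.0, 2.86]
force: [0.5, 6.5, 1.3]
grip_width: 0.0109
finger_force: 35.9
```

The collar is home at 6 N with no further travel. I let go.

Emit:
carry_out --rows '[[[0,0,0,0],[0,0,0,0],[0,0,0,0],[0,0,0,0],[0,0,0,0],[0,0,0,0]]]' --grip 0.03

```text
clock: 19.75
position: [0.5225, 0.1242, 0.0641]
tool_rot: [-3.141, -0.0, 2.86]
force: [0.1, 0.9, -0.0]
grip_width: 0.0299
finger_force: 0.0
```

Emit:
carry_out --rows '[[[0,0,-0.003,0],[0,0,-0.01,0],[0,0,-0.025,0],[0,0,-0.05,0],[0,0,-0.08,0],[0,0,-0.1,0],[0,0,-0.1,0]]]'

```text
clock: 20.33
position: [0.5241, 0.1251, 0.1684]
tool_rot: [3.139, 0.005, 2.86]
force: [0.6, 0.9, -0.6]
grip_width: 0.0302
finger_force: 0.0
```

Run:
```python
from h import *
f=bot.grab_frame("wrist"); t=bot.grab_frame("scene"); print(bot.observe()["force"])
b=np.array(f["pixels"])[110:290,100:400,::-1]; a=np.array(t["pixels"])[150:240,270:370,::-1]
cv2.imwrite("pics/m8.png",np.hstack([cv2.resize(a,(350,300),interpolation=cv2.INTER_CUBIC),cv2.resize(b,(450,300),interpolation=cv2.INTER_CUBIC)]))
```

```text
[-0.08723737  0.53614976 -0.86992982]
```

View pics/m8.png

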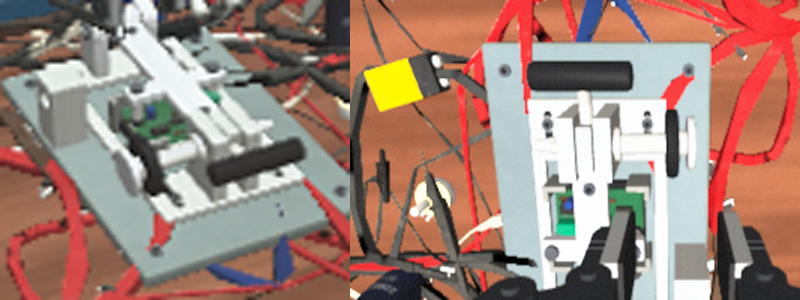

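The picture shows the collar against the near cheek, the nose out behind the far cheek, and the button standing about 10 mm proud of the disc, so it has sprung out. The board, battery and other parts are undisturbed, so I hand the job in.

```bash
python3 -c "
from workcell import bot
print(bot.job_done())"
```

```text
the job is handed in; nothing more can be done
None
```

The jig is closed and locked, and the job is handed in at about 20 s: clamp arm down, pin home at about 6 N, button sprung out in the last picture, board and visible parts undisturbed; I viewed 12 pictures, two over your limit of 10, and confirmed the stowed pin in the wrist view over it rather than in a dedicated crop.

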